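# Fetch the peg figure out of the tall canister and stand it beside its companion

### The arm

A 6-joint arm with a two-finger parallel gripper is mounted at the origin on the work surface. World frame = base frame: x ahead of the robot, y to its left, z up, the work surface at z = 0. Lengths are in m, angles in rad, forces in N, time in s.
With the tool pointing down it reaches from about 0.3 to 0.875 m from the base axis. Payload 6.4 kg.
Tool frame: the origin (TCP) lies on the centre line of the jaws, within the pads' length; the fingertips stand 8 mm ahead of it and the grasp point (between the pads) lies 11 mm behind it (arm.tip_reach is the z of the fingertips in the tool frame, in m); z points along the fingers, y is the line along which they close (so a half turn about z gives the same grasp; the last joint's range is limited). The gripper opens to 85 mm and grips with 20 to 120 N. Pads are 22 mm wide; open, the fingers measure 114 mm over their backs; the gripper's body (76 mm by 85 mm) begins 54 mm behind the grasp point. The pads swing forward as they close: fully open they stand 13 mm farther back than shut.
Start: joints at [1.067, 0.181, 1.607, -0, 1.354, -0.206], TCP at [0.169, 0.55, 0.239] pointing down, gripper open.
Joint ranges: [-2.99, 2.99], [-0.89, 2.07], [0.3, 2.58], [-1.14, 4.28], [0, 2.63], [-3.12, 3.12]. Speed limits (rad/s): [2.57, 2.57, 3.01, 3.14, 3.14, 3.14].

### API

Orientations are given as a unit quaternion [w, x, y, z].
In Python, from workcell import arm gives the robot as it stands.
- The arm moves only by the tool move_arm, never from a script. Its argument "series" is a list of rows, each an object with "slide": the shift along the world's x, y, z in cm, a list of three; "spin": the turn about the world's z in rad. In form: [{"slide": [dx, dy, dz], "spin": spin}, ...]. A call has exactly 5 rows; each row shifts and turns the commanded pose from where the row before left it; what a row does not reach is not made up. A row lasts 1/12 s, in which the tool goes at most 41.7 mm and 7.16 degrees, less where a joint would pass 70% of its speed; a pose out of reach is approached as far as the arm can. A call with a gripper value outside its range is refused whole. "claw" is the finger opening in cm, from 0 to 8.54, set as the call begins (left out, the last holds). The fingers move at their own pace and stop on an object; "newtons" is the grip in N (left out, the last holds). Time passes only in rows, so rows that do not move let the fingers close, or fill a call up. It gives the time, the measured TCP pose, the force, the opening and the grip force at its end, in the units of the state.
- arm.read_state(): the state, without advancing time (a new reading comes with each control period).
- arm.camera(name): name is "scene" or "top"; returns (picture, depth): 480x640x3 uint8, blue, green, red; 480x640 float32, m along the optical axis (not along the pixel's ray), 0 where there is no reading.
- arm.camera_model(name): a dict with "fx", "fy", "cx", "cy" (pixels), "distortion" ([k1, k2, p1, p2, k3] as OpenCV has them; the pictures are not rectified), "R" (3x3) and "t" (3): a world point X has camera coordinates R X + t. Camera axes: x right, y down, z forward; pixel columns grow to the right and rows downward; lengths in m; the calibration is good to about 2 mm. A picture is of the moment at which its call begins. camera_model takes no time and is no camera call.
- arm.sign_off(): hands the job in; it is judged then, once.
Trained networks look in the newest picture that a camera, given by its name, has taken for a name from the list of things; names that differ only in an ending like _2 or _b are one class to them, and where a whole thing is asked for, a point or a joint stands for the part that bears it (a point fixed in the world has none). Each returns a list of dicts, best first, with "p" (0 to 1); they miss things now and then, are a little off and sometimes report something else, mostly with a low value. They report only what shows in the picture. A call takes as long as a camera call. They do not tell look-alikes from the thing itself.
- arm.regions_of(camera, label): "pixels" (480x640 bool, what is visible of it) and "uv" ([column, row] in pixels, amid what is visible of it).
- arm.pinpoint(camera, label): "uv" ([column, row] in pixels: a listed point, or the origin of a listed thing).
The state is a dict: "time": time; "q": joint angles; "dq": joint speeds; "tau": joint torques, N m; "ee_pos": TCP position; "tool_rot": TCP orientation; "wrist_force": force on the tool from outside, world axes, zero at the start; "torque": the same for the moment, N m; "opening": finger opening in m; "grip_force": force on a finger pad.
Only numpy, scipy, OpenCV 4.12 (cv2) and the standard library are available. Lean on these libraries where they do the work, as an engineer would, in place of code of your own. Each camera call takes 0.05 s, during which the arm holds its last target. There are 200 camera calls.

### The job

A little maple peg figure has ended up at the bottom of the tall round canister on the nursery shelf. Reach in, lift it out and stand it upright in the empty round well of the wooden stand, lowering it all the way down to the well's floor before letting go. Do not tip the canister or push it out of its place, and leave the companion figure undisturbed in the other well.

Things in the scene. Friction and masses are not known exactly. Their poses are not given: they have to be found in the camera images.
- figure: The maple peg figure to fetch, standing upright in the canister up to 5 mm off centre. 54 mm tall, turned: foot 32 mm in diameter up to 14 mm height, a cone from 14 to 22 mm, then a straight cylindrical head 22 mm in diameter up to the flat top at 54 mm. 25 g. Origin: centre of its underside; z up. Round: its yaw does not matter.
- canister: Tall maple canister, loose on the shelf (350 g), open at the top: 100 mm outer, 90 mm inner diameter, straight walls, rim 94 mm and inner floor 8 mm above the shelf, so the figure's top is 32 mm below the rim. Too narrow for a wide-open gripper. Origin: centre of its underside; z up. Not the squat dish (116 mm wide, 34 mm tall) with a spool in it.
- free_well (a point): Floor centre of the empty round well in the maple stand, a fixed block 90 x 180 x 24 mm lying on the shelf at any yaw. The well is 48 mm in diameter and 12 mm deep, its floor 12 mm above the shelf. The point's y axis runs along the stand: the other well, with the companion in it, lies 90 mm away along +y. z up.
- mate: The companion, a maple peg figure of the same shape and size as the one to fetch, standing in the stand's other well. It stays there. Origin: centre of its underside; z up.
Things that resemble listed ones, but are neither listed nor needed, are in the scene too. What is shaped like the figure but blue is not meant. Leave any blue look-alike of the mate alone.

How it is judged:
By the outcome, as a careful person would: the job done as asked, in the order asked, and still so for the second after the job is handed in, with the robot touching nothing.
It also fails if it takes over 38 s, if anything falls off the work surface, if the arm or the gripper's body presses on something with over 40 N, if the wrist force passes 120 N, or if a joint passes its speed limit or range.

## Working session

There is one attempt and no reset: what is moved stays moved. The work goes in short steps, Python scripts to look and compute and a tool call to move; the robot and the scene stay as the last step left them, time stands still between calls to the robot, and variables do not carry over. Pictures are saved under pics/ and viewed, at most 10 in all, crops included, and the job is handed in when it is done.

Besides the shell and the picture viewer there is one more tool, called after "Emit:" as name(argument=value, ...) on one line, values as JSON. move_arm: Moves the arm, as the interface text tells. Its arguments: {"type":"object","properties":{"series":{"type":"array","items":{"type":"object","properties":{"slide":{"type":"array","items":{"type":"number"}},"spin":{"type":"number"}}}},"claw":{"type":"number"},"newtons":{"type":"number"}},"required":["series"]}

```bash
mkdir -p pics
cat > h.py <<'E'
import numpy as np, cv2
from workcell import arm
def world(cam,uv,depth=None,z=None):
    m=arm.camera_model(cam);K=np.array([[m['fx'],0,m['cx']],[0,m['fy'],m['cy']],[0,0,1]])
    p=cv2.undistortPoints(np.array(uv,float).reshape(-1,1,2),K,np.array(m['distortion'])).reshape(-1,2)
    r=np.c_[p,np.ones(len(p))];R=np.array(m['R']);t=np.array(m['t'])
    c=-R.T@t; d=r@R
    s=np.asarray(depth).reshape(-1,1) if depth is not None else ((z-c[2])/d[:,2])[:,None]
    return c+s*d
def cloud(cam,dep,mask):
    v,u=np.nonzero(mask&(dep>0)); return world(cam,np.c_[u,v],dep[v,u])
E
python3 - <<'E'
from h import *
for c in("scene","top"):
    im,d=arm.camera(c);cv2.imwrite(f'pics/{c}0.png',im);np.save(c+'.npy',d)
    m=arm.camera_model(c);print(c,-np.array(m['R']).T@np.array(m['t']))
    for l in('figure','canister','free_well','mate'):
        if l!='free_well':
            for r in arm.regions_of(c,l)[:5]:
                P=cloud(c,d,r['pixels']);print(' R',l,round(r['p'],2),np.round(r['uv']),len(P),np.round(np.median(P,0),3) if len(P) else'',np.round(P.min(0),3),np.round(P.max(0),3))
        for r in arm.pinpoint(c,l)[:5]:
            z={'figure':.008,'canister':0,'free_well':.012,'mate':.012}[l]
            print(' P',l,round(r['p'],2),np.round(r['uv']),np.round(world(c,r['uv'],z=z)[0],3))
print(arm.read_state()['time'])
E
```

```text
scene [ 1.1917035  -0.25389578  0.60741861]
 R figure 0.71 [118. 290.] 645 [ 0.517 -0.377  0.022] [ 0.433 -0.402 -0.003] [ 0.527 -0.362  0.056]
 R figure 0.57 [199. 249.] 35 [ 0.49  -0.25   0.062] [ 0.483 -0.258  0.06 ] [ 0.496 -0.243  0.064]
 P figure 0.9 [122. 297.] [ 0.515 -0.378  0.008]
 P figure 0.25 [201. 280.] [ 0.504 -0.253  0.008]
 R canister 0.7 [199. 259.] 4602 [ 0.523 -0.252  0.059] [ 0.3   -0.31  -0.004] [ 0.544 -0.194  0.095]
 P canister 0.77 [199. 280.] [ 0.494 -0.257  0.   ]
 P free_well 0.77 [355. 272.] [ 0.552 -0.002  0.012]
 R mate 0.89 [323. 203.] 354 [ 0.362 -0.004  0.027] [ 0.26  -0.017 -0.003] [0.371 0.028 0.055]
 R mate 0.69 [327. 230.] 410 [ 0.472 -0.031  0.042] [ 0.367 -0.044 -0.   ] [0.487 0.007 0.067]
 P mate 0.67 [327. 243.] [ 0.463 -0.024  0.012]
 P mate 0.65 [322. 215.] [ 0.377 -0.01   0.012]
top [ 0.40668857 -0.036121    1.00350049]
 R figure 0.65 [482. 232.] 304 [ 0.507 -0.374  0.029] [ 0.492 -0.392 -0.003] [ 0.526 -0.365  0.06 ]
 R figure 0.63 [411. 246.] 241 [ 0.489 -0.246  0.048] [ 0.476 -0.262  0.01 ] [ 0.504 -0.235  0.07 ]
 P figure 0.72 [478. 236.] [ 0.506 -0.379  0.008]
 P figure 0.6 [412. 245.] [ 0.491 -0.251  0.008]
 R canister 0.59 [424. 243.] 2900 [ 0.493 -0.264  0.026] [ 0.441 -0.331 -0.003] [ 0.555 -0.202  0.1  ]
 P free_well 0.74 [276. 219.] [0.546 0.001 0.012]
 R mate 0.66 [281. 324.] 241 [ 0.354 -0.005  0.051] [ 0.336 -0.019 -0.001] [0.368 0.011 0.06 ]
 R mate 0.49 [297. 264.] 200 [ 0.461 -0.032  0.066] [ 0.448 -0.045  0.026] [ 0.475 -0.018  0.071]
 P mate 0.81 [283. 323.] [ 0.354 -0.007  0.012]
 P mate 0.62 [297. 265.] [ 0.46  -0.035  0.012]
0.8
```

View pics/scene0.png

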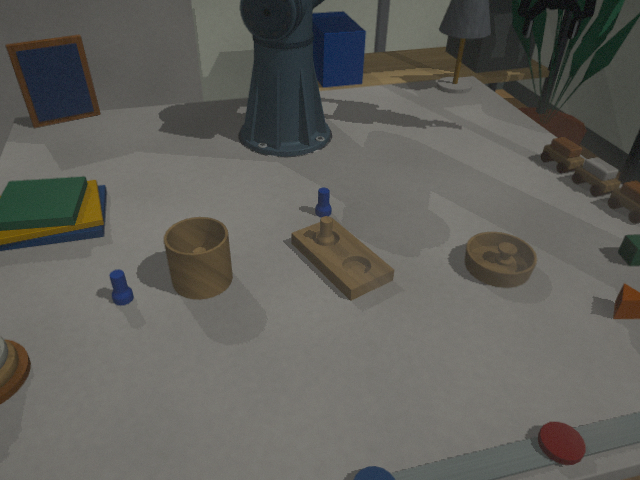

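View pics/top0.png

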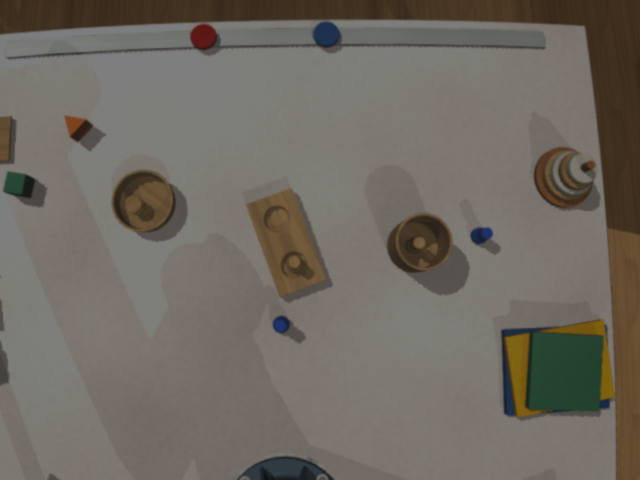

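The scene view shows the canister at (198,257) with the figure's head in it at (199,249). The stand's empty well is at (355,266) and the mate at (326,230). Blue look-alikes stand at (120,287) and (323,202). In the top view the figure's head is at (419,243), the well at (276,218) and the mate at (294,262). Next I'll refine these positions.

Run:
```python
from h import *
from scipy.optimize import least_squares
from scipy.spatial.transform import Rotation as Ro
s=arm.read_state();q=s['tool_rot'];Rm=Ro.from_quat([q[1],q[2],q[3],q[0]]).as_matrix();print('tool y axis',Rm[:,1].round(3),s['ee_pos'],s['opening'],arm.tip_reach)
for c in("scene","top"):
    d=np.load(c+'.npy');P=cloud(c,d,np.ones(d.shape,bool))
    r=np.hypot(P[:,0]-.494,P[:,1]+.256)
    rim=P[(r<.07)&(P[:,2]>.088)&(P[:,2]<.11)]
    f=least_squares(lambda x:np.hypot(rim[:,0]-x[0],rim[:,1]-x[1])-x[2],[.494,-.256,.05],loss='soft_l1',f_scale=.002)
    print(c,'rim',f.x.round(4),len(rim),np.median(rim[:,2]).round(4))
    cc=f.x
    r=np.hypot(P[:,0]-cc[0],P[:,1]-cc[1])
    h=P[(r<.024)&(P[:,2]>.055)&(P[:,2]<.07)]
    print('  fig top',h.mean(0).round(4),((h.min(0)+h.max(0))/2).round(4),np.ptp(h,axis=0).round(3),len(h))
    B=P[(np.abs(P[:,0]-.51)<.12)&(np.abs(P[:,1]+.015)<.1)&(P[:,2]>.019)&(P[:,2]<.029)]
    (x,y),wh,a=cv2.minAreaRect(B[:,:2].astype(np.float32));print('  stand',round(x,4),round(y,4),np.round(wh,3),a,np.median(B[:,2]).round(4))
    bp=cv2.boxPoints(((x,y),wh,a));L=max([bp[1]-bp[0],bp[2]-bp[1]],key=np.linalg.norm);L=L/np.linalg.norm(L)
    L*=np.sign(L[0]);print('  well ests', (np.array([x,y])+.045*L).round(4),'mate',(np.array([x,y])-.045*L).round(4))
    m=P[(np.hypot(P[:,0]-.463,P[:,1]+.034)<.03)&(P[:,2]>.058)];print('  mate top',m.mean(0).round(4))
    w=P[(np.hypot(P[:,0]-.548,P[:,1])<.023)];print('  well floor z',np.percentile(w[:,2],[10,50,90]).round(4))
```

```text
tool y axis [ 0.293  0.956 -0.   ] [0.16869417 0.5497026  0.23928595] 0.08540476792636538 0.008
scene rim [ 0.4936 -0.2511  0.0471] 635 0.0923
  fig top [ 0.4902 -0.2499  0.0614] [ 0.4898 -0.2493  0.0617] [0.013 0.021 0.004] 57
  stand 0.5032 -0.0131 [0.184 0.093] 19.019672393798828 0.0236
  well ests [0.5457 0.0016] mate [ 0.4606 -0.0278]
  mate top [ 0.4668 -0.0291  0.0639]
  well floor z [0.0106 0.012  0.0135]
top rim [ 0.491  -0.2524  0.0475] 565 0.0947
  fig top [ 0.4917 -0.2512  0.0628] [ 0.4916 -0.2524  0.0628] [0.02  0.023 0.014] 126
  stand 0.503 -0.0155 [0.181 0.09 ] 18.856172561645508 0.0251
  well ests [ 0.5456 -0.001 ] mate [ 0.4604 -0.0301]
  mate top [ 0.463  -0.0312  0.0669]
  well floor z [0.0108 0.0133 0.0165]
```

Emit:
move_arm(series=[{"slide":[0.7,-1.8,0],"spin":0},{"slide":[1.4,-3.5,0],"spin":0},{"slide":[1.4,-3.5,0],"spin":0},{"slide":[1.4,-3.5,0],"spin":0},{"slide":[1.4,-3.5,0],"spin":0}], claw=3.6, newtons=25)

```text
time: 1.22
ee_pos: [0.2318, 0.3903, 0.2392]
tool_rot: [0.0, 0.148, 0.989, 0.0]
wrist_force: [1.0, -0.2, 0.9]
opening: 0.0359
grip_force: 0.0
```

Emit:
move_arm(series=[{"slide":[1.4,-3.5,0],"spin":0},{"slide":[1.4,-3.5,0],"spin":0},{"slide":[1.4,-3.5,0],"spin":0},{"slide":[1.4,-3.5,0],"spin":0},{"slide":[1.4,-3.5,0],"spin":0}])

```text
time: 1.63
ee_pos: [0.3019, 0.2152, 0.2396]
tool_rot: [0.001, 0.148, 0.989, 0.0]
wrist_force: [1.2, -0.0, 0.6]
opening: 0.0358
grip_force: 0.0
```

Emit:
move_arm(series=[{"slide":[1.4,-3.5,0],"spin":0},{"slide":[1.4,-3.5,0],"spin":0},{"slide":[1.4,-3.5,0],"spin":0},{"slide":[1.4,-3.5,0],"spin":0},{"slide":[1.4,-3.5,0],"spin":0}])

```text
time: 2.05
ee_pos: [0.3721, 0.0398, 0.2397]
tool_rot: [0.001, 0.148, 0.989, 0.0]
wrist_force: [1.1, 0.1, -0.1]
opening: 0.0361
grip_force: 0.0
```

Emit:
move_arm(series=[{"slide":[1.4,-3.5,0],"spin":0},{"slide":[1.4,-3.5,0],"spin":0},{"slide":[1.4,-3.5,0],"spin":0},{"slide":[1.4,-3.5,0],"spin":0},{"slide":[1.4,-3.5,0],"spin":0}])

```text
time: 2.47
ee_pos: [0.4421, -0.1354, 0.2395]
tool_rot: [0.0, 0.149, 0.989, -0.0]
wrist_force: [0.6, 0.0, 0.1]
opening: 0.0357
grip_force: 0.0
```

Emit:
move_arm(series=[{"slide":[1.4,-3.5,0],"spin":0},{"slide":[1.4,-3.5,0],"spin":0},{"slide":[1.3,-3.0,-1.0],"spin":0},{"slide":[0.8,-1.77,-2.0],"spin":0},{"slide":[0,0,-2.0],"spin":0}])

```text
time: 2.88
ee_pos: [0.4923, -0.2556, 0.1896]
tool_rot: [0.002, 0.15, 0.989, -0.001]
wrist_force: [0.2, 0.9, -0.4]
opening: 0.036
grip_force: 0.0
```

Emit:
move_arm(series=[{"slide":[0,0,-2.0],"spin":0},{"slide":[0,0,-1.0],"spin":0},{"slide":[0,0,0],"spin":0},{"slide":[0,0,0],"spin":0},{"slide":[0,0,0],"spin":0}])

```text
time: 3.3
ee_pos: [0.4914, -0.2513, 0.1607]
tool_rot: [0.001, 0.148, 0.989, -0.001]
wrist_force: [0.7, 0.8, 0.1]
opening: 0.0361
grip_force: 0.0
```

Run:
```python
from h import *
a,_=arm.camera('scene');b,_=arm.camera('top')
z=lambda im,x,y:cv2.resize(im[y:y+130,x:x+130],(390,390),interpolation=cv2.INTER_CUBIC)
cv2.imwrite('pics/c1.png',np.hstack([z(a,135,165),z(b,355,180)]))
s=arm.read_state();print(s['ee_pos'],s['time'],s['wrist_force'])
```

```text
[ 0.49159832 -0.2513935   0.16101692] 3.4 [-0.56554263  0.0808844  -0.19070699]
```

View pics/c1.png

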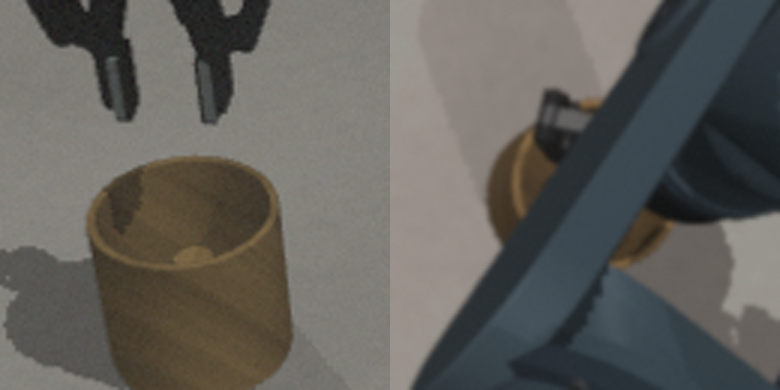

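The crop shows the open fingers above the canister, with tips around (173,205) and (204,206) in the scene picture. The figure's head is at (199,249). I'll check this against the projection.

Run:
```python
from h import *
m=arm.camera_model('scene');K=np.array([[m['fx'],0,m['cx']],[0,m['fy'],m['cy']],[0,0,1]])
y=np.array([.293,.956,0])*.018;c=np.array([.4915,-.2513,.153])
print(cv2.projectPoints(np.array([c,c+y,c-y,[.491,-.251,.062],[.491,-.241,.062]]),cv2.Rodrigues(np.array(m['R']))[0],np.array(m['t']),K,np.array(m['distortion']))[0].reshape(-1,2).round(1))
```

```text
[[191.  202.7]
 [202.9 203.1]
 [179.1 202.3]
 [198.2 249.5]
 [204.5 248.5]]
```

Emit:
move_arm(series=[{"slide":[0,0.15,-1.5],"spin":0},{"slide":[0,0,-2.0],"spin":0},{"slide":[0,0,-2.0],"spin":0},{"slide":[0,0,-1.5],"spin":0},{"slide":[0,0,-0.8],"spin":0}])

```text
time: 3.82
ee_pos: [0.4904, -0.2491, 0.0805]
tool_rot: [-0.0, 0.148, 0.989, 0.0]
wrist_force: [-1.0, 0.2, -0.2]
opening: 0.0356
grip_force: 0.0
```

Run:
```python
from h import *
a,_=arm.camera('scene')
cv2.imwrite('pics/c2.png',cv2.resize(a[170:300,135:265],(520,520),interpolation=cv2.INTER_CUBIC))
s=arm.read_state();print(s['ee_pos'],s['time'],s['wrist_force'])
```

```text
[ 0.48985623 -0.24871152  0.07951865] 3.8667 [-1.05840271  0.29565057 -0.57355476]
```

View pics/c2.png

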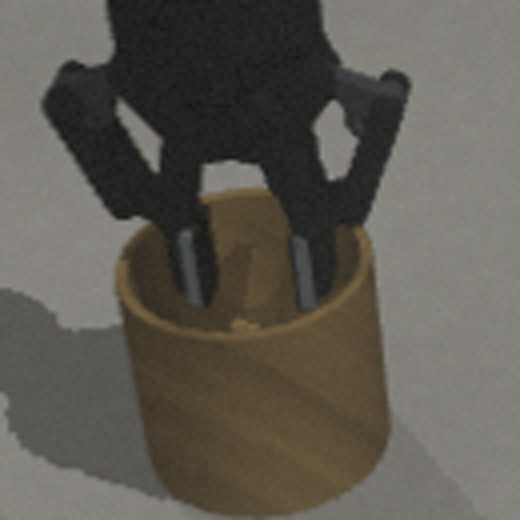

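The fingers straddle the figure centrally, with tips at about (185,246) and (212,247). The finger links at (163,223) and (225,226) are wide, though. I'll measure how they clear the rim before going deeper.

Run:
```python
from h import *
_,d=arm.camera('scene');s=arm.read_state();e=np.array(s['ee_pos'])
P=cloud('scene',d,np.ones(d.shape,bool))-e
u=P@[.293,.956,0];v=P@[.956,-.293,0];z=P[:,2]
for a in np.arange(-.008,.11,.006):
    k=(z>a)&(z<a+.006)&(abs(v)<.05)&(abs(u)<.08)&(z+e[2]>.098)
    if k.sum()>3: print(round(a*1000),'mm above TCP',k.sum(),'u',np.percentile(u[k],[1,99]).round(4),'v',np.percentile(v[k],[1,99]).round(4), 'rmax',np.percentile(np.hypot(u[k],v[k]),98).round(4))
print(e,s['time'])
```

```text
16 mm above TCP 63 u [-0.0296  0.0331] v [-0.0083  0.0123] rmax 0.0332
22 mm above TCP 61 u [-0.0289  0.033 ] v [-0.0098  0.0119] rmax 0.0334
28 mm above TCP 61 u [-0.0329  0.0358] v [-0.0106  0.0132] rmax 0.0351
34 mm above TCP 111 u [-0.0473  0.0485] v [-0.0097  0.0149] rmax 0.0498
40 mm above TCP 200 u [-0.0493  0.0505] v [-0.0113  0.0143] rmax 0.0515
46 mm above TCP 187 u [-0.0525  0.0526] v [-0.0122  0.0137] rmax 0.0537
52 mm above TCP 133 u [-0.0534  0.0557] v [-0.0163  0.0175] rmax 0.0562
58 mm above TCP 198 u [-0.0556  0.0575] v [-0.014   0.0186] rmax 0.058
64 mm above TCP 191 u [-0.0588  0.0585] v [-0.0097  0.0179] rmax 0.0597
70 mm above TCP 193 u [-0.0605  0.062 ] v [-0.0007  0.0182] rmax 0.0625
76 mm above TCP 208 u [-0.0635  0.0638] v [0.0018 0.0187] rmax 0.0648
82 mm above TCP 276 u [-0.0645  0.0673] v [-0.0002  0.0202] rmax 0.067
88 mm above TCP 420 u [-0.0639  0.0669] v [-0.0119  0.0209] rmax 0.0668
94 mm above TCP 304 u [-0.0502  0.0547] v [-0.0051  0.0209] rmax 0.0536
100 mm above TCP 188 u [-0.0388  0.042 ] v [-0.0058  0.0135] rmax 0.0421
106 mm above TCP 71 u [-0.0365  0.0405] v [-0.0059  0.0128] rmax 0.0407
[ 0.49030942 -0.2490281   0.08073234] 3.9167
```

Emit:
move_arm(series=[{"slide":[0.1,-0.15,0],"spin":0},{"slide":[0,0,-0.4],"spin":0},{"slide":[0,0,-0.4],"spin":0},{"slide":[0,0,-0.4],"spin":0},{"slide":[0,0,-0.4],"spin":0}], claw=2.9)

```text
time: 4.33
ee_pos: [0.4919, -0.2512, 0.0653]
tool_rot: [0.0, 0.148, 0.989, -0.0]
wrist_force: [0.2, 0.2, -0.3]
opening: 0.0291
grip_force: 0.0
```

Run:
```python
from h import *
a,d=arm.camera('scene');s=arm.read_state();e=np.array(s['ee_pos'])
P=cloud('scene',d,np.ones(d.shape,bool));z=P[:,2];P=P-np.r_[e[:2],0]
u=P@[.293,.956,0];v=P@[.956,-.293,0]
for t in np.arange(.090,.125,.003):
    k=(z>t)&(z<t+.003)&(abs(v)<.02)&(abs(u)<.08)
    if k.sum()>3: print(t.round(3),k.sum(),'u',np.percentile(u[k],[1,99]).round(4))
print(e,s['time'],s['wrist_force'],s['opening'])
cv2.imwrite('pics/c3.png',cv2.resize(a[170:300,135:265],(520,520),interpolation=cv2.INTER_CUBIC))
```

```text
0.09 69 u [-0.0481  0.0493]
0.093 77 u [-0.0479  0.0489]
0.096 22 u [-0.0285  0.0314]
0.099 37 u [-0.033   0.0346]
0.102 65 u [-0.0421  0.0434]
0.105 69 u [-0.0437  0.0448]
0.108 99 u [-0.0463  0.0475]
0.111 119 u [-0.0454  0.0479]
0.114 93 u [-0.0486  0.0499]
0.117 62 u [-0.0519  0.0507]
0.12 66 u [-0.0497  0.0522]
0.123 70 u [-0.0531  0.0536]
[ 0.49129249 -0.25071706  0.06431365] 4.3833 [-0.51825882  0.7256159  -1.13485557] 0.028784275561703595
```

View pics/c3.png

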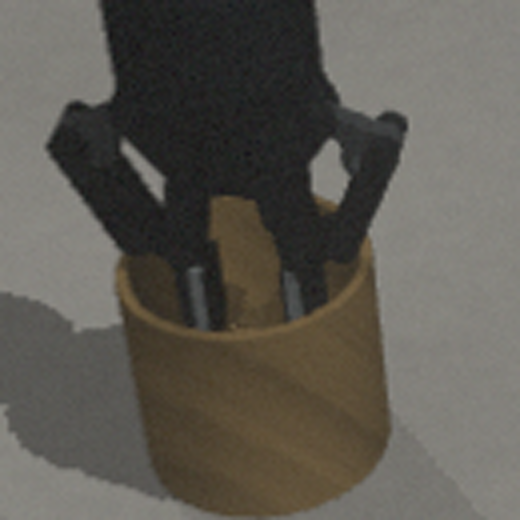

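The pads at about (186,243) and (209,242) straddle the head. The knuckles are about 7 mm above the rim, so I go down 7 mm and close.

Emit:
move_arm(series=[{"slide":[0,0,-0.3],"spin":0},{"slide":[0,0,-0.2],"spin":0},{"slide":[0,0,-0.2],"spin":0},{"slide":[0,0,0],"spin":0},{"slide":[0,0,0],"spin":0}])

```text
time: 4.8
ee_pos: [0.4916, -0.2509, 0.0581]
tool_rot: [-0.0, 0.148, 0.989, 0.0]
wrist_force: [-0.2, -0.4, -0.3]
opening: 0.0294
grip_force: 0.0
```

Emit:
move_arm(series=[{"slide":[0,0,0],"spin":0},{"slide":[0,0,0],"spin":0},{"slide":[0,0,0],"spin":0},{"slide":[0,0,0],"spin":0},{"slide":[0,0,0],"spin":0}], claw=1.5, newtons=30)

```text
time: 5.22
ee_pos: [0.4919, -0.2511, 0.0585]
tool_rot: [0.0, 0.148, 0.989, -0.0]
wrist_force: [0.3, -0.3, 1.6]
opening: 0.0204
grip_force: 29.4
```

Gripped. Next I lift slowly, then carry it clear.

Emit:
move_arm(series=[{"slide":[0,0,0.4],"spin":0},{"slide":[0,0,0.8],"spin":0},{"slide":[0,0,1.2],"spin":0},{"slide":[0,0,1.8],"spin":0},{"slide":[0,0,1.8],"spin":0}])

```text
time: 5.63
ee_pos: [0.4916, -0.2509, 0.1197]
tool_rot: [-0.0, 0.148, 0.989, 0.0]
wrist_force: [0.7, 0.0, -1.1]
opening: 0.02
grip_force: 29.3
```

Emit:
move_arm(series=[{"slide":[0,0,1.8],"spin":0},{"slide":[0,0,1.8],"spin":0},{"slide":[0,0,1.6],"spin":0},{"slide":[0,0,0.8],"spin":0},{"slide":[0,0,0],"spin":0}])

```text
time: 6.05
ee_pos: [0.493, -0.252, 0.1815]
tool_rot: [0.002, 0.148, 0.989, -0.001]
wrist_force: [0.1, -0.2, 0.4]
opening: 0.0207
grip_force: 29.3
```

Run:
```python
from h import *
a,_=arm.camera('scene')
cv2.imwrite('pics/c4.png',cv2.resize(a[140:300,135:295],(560,560),interpolation=cv2.INTER_CUBIC))
s=arm.read_state();print(s['ee_pos'],s['time'],s['wrist_force'],s['opening'],s['grip_force'])
```

```text
[ 0.49229498 -0.25145329  0.17977112] 6.1 [-0.16740553  0.15079794 -0.09088602] 0.020643522001864912 29.340681824251078
```

View pics/c4.png

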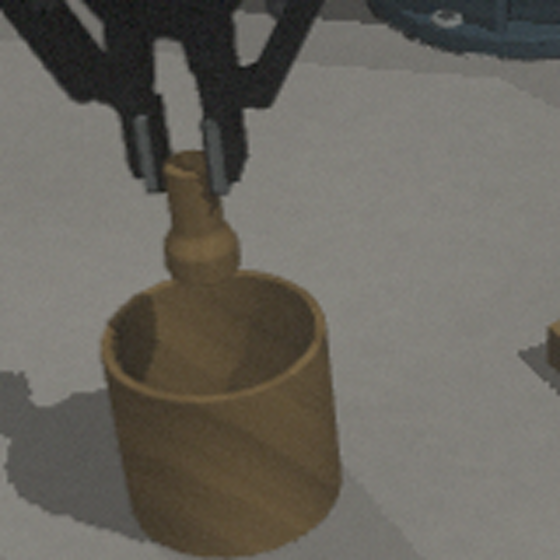

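The figure is held upright at (191,205) in the scene picture, clear of the canister, and the canister is in place. I carry it above the well.

Emit:
move_arm(series=[{"slide":[0.2,1.2,0],"spin":0},{"slide":[0.5,2.4,0],"spin":0},{"slide":[0.7,3.2,0],"spin":0},{"slide":[0.7,3.2,0],"spin":0},{"slide":[0.7,3.2,0],"spin":0}])

```text
time: 6.52
ee_pos: [0.5188, -0.1166, 0.1767]
tool_rot: [-0.001, 0.149, 0.989, 0.001]
wrist_force: [0.8, -0.4, -1.2]
opening: 0.0203
grip_force: 29.4
```

Emit:
move_arm(series=[{"slide":[0.7,3.2,0],"spin":0},{"slide":[0.7,3.2,0],"spin":0},{"slide":[0.6,2.8,0],"spin":0},{"slide":[0.4,1.8,0],"spin":0},{"slide":[0.2,0.2,0],"spin":0}])

```text
time: 6.93
ee_pos: [0.5446, -0.0026, 0.1767]
tool_rot: [-0.002, 0.146, 0.989, 0.001]
wrist_force: [-0.7, 0.1, -0.2]
opening: 0.0204
grip_force: 29.4
```

Emit:
move_arm(series=[{"slide":[0,0,-1.0],"spin":0},{"slide":[0,0,-2.0],"spin":0},{"slide":[0,0,-2.0],"spin":0},{"slide":[0,0,-1.0],"spin":0},{"slide":[0,0,0],"spin":0}])

```text
time: 7.35
ee_pos: [0.5428, -0.0073, 0.1145]
tool_rot: [-0.003, 0.149, 0.989, 0.0]
wrist_force: [-0.9, -0.5, -0.5]
opening: 0.0201
grip_force: 29.4
```

Run:
```python
from h import *
a,d=arm.camera('scene')
s=arm.read_state();e=np.array(s['ee_pos']);print(e,s['time'],s['wrist_force'],s['opening'],s['grip_force'])
cv2.imwrite('pics/c5.png',cv2.resize(a[170:310,280:420],(560,560),interpolation=cv2.INTER_CUBIC))
for r in arm.regions_of('scene','figure')[:4]:
    P=cloud('scene',d,r['pixels']);print(round(r['p'],2),np.round(r['uv']),len(P),np.percentile(P,[2,50,98],axis=0).round(4).tolist())
P=cloud('scene',d,np.ones(d.shape,bool));c=np.hypot(P[:,0]-e[0],P[:,1]-e[1])<.03
for z in np.arange(e[2]-.06,e[2],.005):
    k=c&(P[:,2]>z)&(P[:,2]<z+.005);print(z.round(3),k.sum(),np.percentile(P[k],[2,98],axis=0)[:,:2].round(4).tolist() if k.sum() else '')
for r in arm.pinpoint('scene','free_well')[:3]: print(r,world('scene',r['uv'],z=.012))
```

```text
[ 0.54409637 -0.00743354  0.11632654] 7.4 [ 0.68006988 -0.04642507  0.1368659 ] 0.02052269775620681 29.409992293221876
0.69 [351. 236.] 541 [[0.5209, -0.0216, 0.0555], [0.5519, -0.01, 0.0896], [0.559, 0.0072, 0.1186]]
0.6 [119. 289.] 584 [[0.5013, -0.3897, 0.0009], [0.5171, -0.3764, 0.0259], [0.525, -0.3637, 0.0543]]
0.056 0 
0.061 12 [[0.5456, -0.0207], [0.558, 0.0049]]
0.066 51 [[0.5411, -0.0221], [0.5599, 0.0075]]
0.071 47 [[0.5381, -0.0219], [0.5594, 0.0048]]
0.076 67 [[0.5372, -0.0217], [0.5589, 0.007]]
0.081 65 [[0.5393, -0.0199], [0.5588, 0.005]]
0.086 39 [[0.5436, -0.0171], [0.5557, 0.0012]]
0.091 32 [[0.5431, -0.017], [0.5555, 0.0013]]
0.096 38 [[0.5412, -0.0177], [0.5557, 0.0004]]
0.101 30 [[0.5459, -0.0168], [0.5551, 0.0019]]
0.106 38 [[0.5455, -0.0236], [0.5573, 0.0029]]
0.111 75 [[0.5412, -0.0285], [0.5589, 0.0116]]
{'uv': [356.7, 273.8], 'p': 0.98} [[5.56675527e-01 7.63219562e-05 1.20000000e-02]]
```

View pics/c5.png

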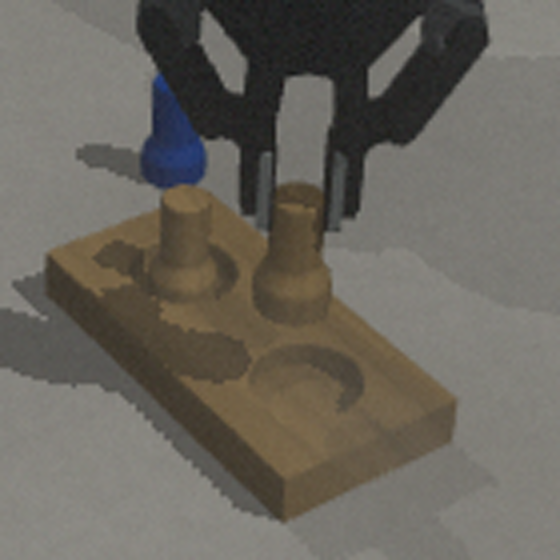

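The figure hangs above the stand, its foot at about (353,248), with the empty well at (357,265). It is about 9 mm short in y, so I correct that and come down close above the well.

Emit:
move_arm(series=[{"slide":[0.25,0.85,0],"spin":0},{"slide":[0,0,-1.2],"spin":0},{"slide":[0,0,-1.2],"spin":0},{"slide":[0,0,-0.8],"spin":0},{"slide":[0,0,0],"spin":0}])

```text
time: 7.92
ee_pos: [0.5462, 0.002, 0.0835]
tool_rot: [-0.002, 0.148, 0.989, 0.0]
wrist_force: [-0.2, -0.5, -0.4]
opening: 0.0204
grip_force: 29.4
```

Run:
```python
from h import *
a,d=arm.camera('scene')
s=arm.read_state();e=np.array(s['ee_pos']);print(e,s['time'],s['wrist_force'],s['opening'],s['grip_force'])
cv2.imwrite('pics/c6.png',cv2.resize(a[170:310,280:420],(560,560),interpolation=cv2.INTER_CUBIC))
P=cloud('scene',d,np.ones(d.shape,bool));c=np.hypot(P[:,0]-e[0],P[:,1]-e[1])<.03
for z in np.arange(.004,.06,.004):
    k=c&(P[:,2]>z)&(P[:,2]<z+.004);print(z.round(3),k.sum(),np.percentile(P[k],[2,98],axis=0)[:,:2].round(4).tolist() if k.sum() else '')
```

```text
[0.54682942 0.00180859 0.0845091 ] 7.9667 [0.13480161 0.1720268  0.25867681] 0.020613019669336225 29.414825525600463
0.004 0 
0.008 106 [[0.5267, -0.0144], [0.5547, 0.0247]]
0.012 115 [[0.523, -0.0162], [0.5561, 0.0256]]
0.016 18 [[0.5215, -0.0189], [0.5466, 0.0261]]
0.02 117 [[0.5224, -0.0258], [0.5757, 0.0293]]
0.024 94 [[0.5208, -0.026], [0.5753, 0.0302]]
0.028 0 
0.032 22 [[0.5464, -0.0125], [0.5626, 0.0116]]
0.036 33 [[0.5418, -0.0125], [0.5627, 0.0143]]
0.04 35 [[0.5402, -0.012], [0.5631, 0.0153]]
0.044 45 [[0.5469, -0.0127], [0.563, 0.0167]]
0.048 63 [[0.5381, -0.0114], [0.5626, 0.0156]]
0.052 43 [[0.5438, -0.0088], [0.5592, 0.014]]
0.056 26 [[0.5475, -0.008], [0.5583, 0.0097]]
```

View pics/c6.png

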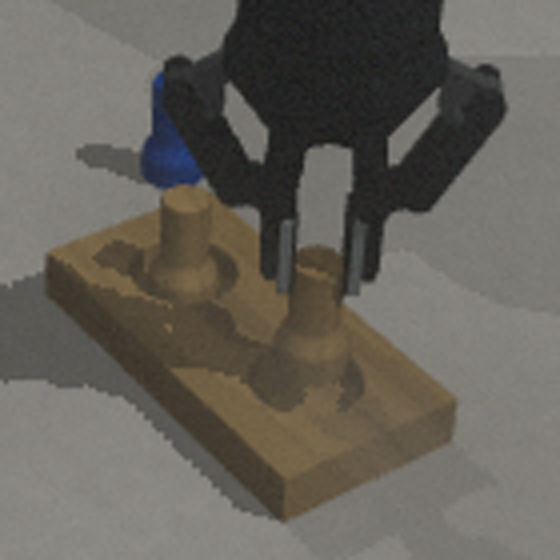

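The foot is centred over the empty well, at about (357,262) in the scene picture. I lower it and watch the force.

Emit:
move_arm(series=[{"slide":[0,0,-0.5],"spin":0},{"slide":[0,0,-0.5],"spin":0},{"slide":[0,0,-0.4],"spin":0},{"slide":[0,0,-0.4],"spin":0},{"slide":[0,0,0],"spin":0}])

```text
time: 8.38
ee_pos: [0.5476, 0.0016, 0.0673]
tool_rot: [-0.001, 0.148, 0.989, 0.0]
wrist_force: [-0.2, -1.7, 0.3]
opening: 0.0207
grip_force: 29.4
```

Emit:
move_arm(series=[{"slide":[0,0,-0.05],"spin":0},{"slide":[0,0,-0.05],"spin":0},{"slide":[0,0,-0.05],"spin":0},{"slide":[0,0,-0.05],"spin":0},{"slide":[0,0,0],"spin":0}])

```text
time: 8.8
ee_pos: [0.5483, 0.0015, 0.0664]
tool_rot: [0.0, 0.148, 0.989, -0.0]
wrist_force: [0.0, -0.2, -0.5]
opening: 0.0203
grip_force: 29.4
```

Emit:
move_arm(series=[{"slide":[-0.1,0,-0.1],"spin":0},{"slide":[0,0,-0.1],"spin":0},{"slide":[0,0,0],"spin":0},{"slide":[0,0,0],"spin":0},{"slide":[0,0,0],"spin":0}])

```text
time: 9.22
ee_pos: [0.5472, 0.0015, 0.0643]
tool_rot: [-0.0, 0.148, 0.989, -0.0]
wrist_force: [-0.4, 0.4, -0.2]
opening: 0.0204
grip_force: 29.4
```

Emit:
move_arm(series=[{"slide":[0,0,-0.05],"spin":0},{"slide":[0,0,-0.05],"spin":0},{"slide":[0,0,0],"spin":0},{"slide":[0,0,0],"spin":0},{"slide":[0,0,0],"spin":0}])

```text
time: 9.63
ee_pos: [0.5472, 0.0015, 0.0633]
tool_rot: [0.0, 0.148, 0.989, 0.0]
wrist_force: [0.0, 0.2, 0.2]
opening: 0.0204
grip_force: 29.4
```

Emit:
move_arm(series=[{"slide":[0,0,-0.05],"spin":0},{"slide":[0,0,-0.05],"spin":0},{"slide":[0,0,0],"spin":0},{"slide":[0,0,0],"spin":0},{"slide":[0,0,0],"spin":0}])

```text
time: 10.05
ee_pos: [0.5473, 0.0015, 0.0625]
tool_rot: [0.0, 0.148, 0.989, -0.0]
wrist_force: [-0.4, 0.3, 2.5]
opening: 0.0206
grip_force: 29.6
```

Emit:
move_arm(series=[{"slide":[0,0,-0.05],"spin":0},{"slide":[0,0,0],"spin":0},{"slide":[0,0,0],"spin":0},{"slide":[0,0,0],"spin":0},{"slide":[0,0,0],"spin":0}])

```text
time: 10.47
ee_pos: [0.5476, 0.0014, 0.0625]
tool_rot: [0.0, 0.148, 0.989, -0.0]
wrist_force: [-2.3, 0.0, 6.0]
opening: 0.0205
grip_force: 30.0
```

Floor contact came at the expected height. I release and retreat.

Emit:
move_arm(series=[{"slide":[0,0,0.04],"spin":0},{"slide":[0,0,0],"spin":0},{"slide":[0,0,0],"spin":0},{"slide":[0,0,0],"spin":0},{"slide":[0,0,0],"spin":0}])

```text
time: 10.88
ee_pos: [0.5474, 0.0015, 0.0624]
tool_rot: [0.0, 0.148, 0.989, -0.0]
wrist_force: [-1.0, -0.1, 5.6]
opening: 0.0202
grip_force: 29.9
```

Emit:
move_arm(series=[{"slide":[0,0,0],"spin":0},{"slide":[0,0,0],"spin":0},{"slide":[0,0,0],"spin":0},{"slide":[0,0,0],"spin":0},{"slide":[0,0,0],"spin":0}], claw=3.6)

```text
time: 11.3
ee_pos: [0.547, 0.0015, 0.0619]
tool_rot: [-0.0, 0.148, 0.989, 0.0]
wrist_force: [0.1, -0.5, -0.1]
opening: 0.0361
grip_force: 0.0
```

Emit:
move_arm(series=[{"slide":[0,0,0.5],"spin":0},{"slide":[0,0,1.0],"spin":0},{"slide":[0,0,2.0],"spin":0},{"slide":[0,0,2.5],"spin":0},{"slide":[0,0,2.5],"spin":0}])

```text
time: 11.72
ee_pos: [0.5469, 0.0016, 0.1486]
tool_rot: [-0.0, 0.148, 0.989, 0.0]
wrist_force: [1.5, 0.1, 0.2]
opening: 0.0358
grip_force: 0.0
```

Emit:
move_arm(series=[{"slide":[0,0,2.0],"spin":0},{"slide":[0,0,1.0],"spin":0},{"slide":[0,0,0],"spin":0},{"slide":[0,0,0],"spin":0},{"slide":[0,0,0],"spin":0}])

```text
time: 12.13
ee_pos: [0.5463, 0.0017, 0.1759]
tool_rot: [-0.001, 0.148, 0.989, 0.0]
wrist_force: [-0.1, 0.3, -0.4]
opening: 0.036
grip_force: 0.0
```

Run:
```python
from h import *
a,d=arm.camera('scene')
s=arm.read_state();print(s['ee_pos'],s['time'],s['wrist_force'],s['opening'])
cv2.imwrite('pics/c7.png',cv2.resize(a[120:320,140:420],(784,560),interpolation=cv2.INTER_CUBIC))
P=cloud('scene',d,np.ones(d.shape,bool))
k=(np.hypot(P[:,0]-.547,P[:,1]-.001)<.02)&(P[:,2]>.058)&(P[:,2]<.075);print(P[k].mean(0))
```

```text
[0.54611517 0.00172061 0.17553661] 12.1833 [0.54235454 0.23331857 0.19265477] 0.0361211352963524
[0.55103056 0.00082992 0.06429502]
```

View pics/c7.png

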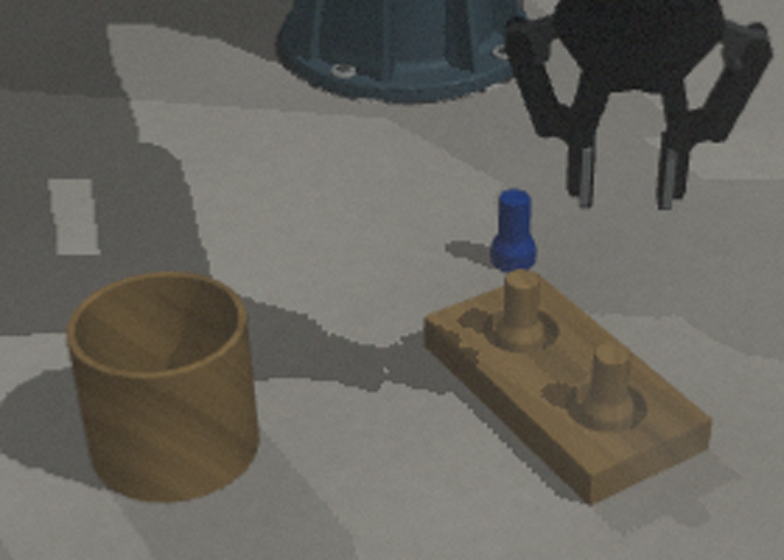

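The figure stands upright in the well at about (357,258). The mate is undisturbed at (326,230), the canister is upright and empty, and the gripper is clear.

```bash
python3 -c "
from workcell import arm
print(arm.sign_off())"
```

```text
the job is handed in; nothing more can be done
None
```

The maple figure is out of the canister and standing upright on the floor of the free well; the canister and companion look undisturbed in the last picture, and the job was handed in at about 12 s.

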